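# Lock the slide and hold the bearing cap closed on its dowels

### The job

First lock the carriage where it stands by turning its red clamp knob clockwise (seen from above) all the way to the stop. Then pick up the aluminium bearing cap, fit it over the two brass dowels of the grey lower housing half and press it down against the spring plungers until the mating faces are fully closed. Finish while still holding the cap pressed shut - do not let go - and leave the oil bottle, wrench and screw tray alone.

Things in the scene. Friction and masses are not known exactly. Their poses are not given: they have to be found in the camera images.
- clamp (a joint): angle of the red clamp knob in rad, growing clockwise seen from above; stops at 0 (loose) and 1.4 (fully tight). Starts between 0 and 0.3. It turns with 0.15 to 0.3 N m and stays where it is left. From about 0.9 rad it begins to press its shoe on the bed and brake the carriage; at the stop the carriage is locked.
- clamp_grip (a point): middle of the red bar of the clamp knob, on its vertical turning axis, 74 mm above the table. Bar 50 mm long (this point's x axis, turning with the knob), 16 mm thick (y), from 14 mm above to 16 mm below this point. Under it a round 34 mm boss whose top is 19 mm below this point. The knob sits on the carriage, 150 mm from the housing.
- carriage: steel carriage plate with the grey lower housing half on it, 260 x 104 mm, plate top 45 mm above the table; origin at table height under the plate's centre. It slides along its y axis on the green bed, 40 mm at most to either side of the bed's middle; unclamped it slides when pushed with about 1.5 N.
- seat (a point): centre of the upward mating face of the grey lower housing half, 75 mm above the table, fixed on the carriage. x axis: across the housing (40 mm); y axis: along the housing (120 mm) and the carriage travel, away from the knob; z up. A bearing (30 mm diameter, axis along x) lies in the half bore at the centre and stands 15 mm above the face.
- dowel (a point): tip of one of the two brass dowels, the one on the +y side of seat (the other is opposite). They are 8 mm in diameter, 48 mm from seat along its y, 18 mm high above the mating face, the last 5 mm tapered to 4 mm.
- plunger (a point): top of one of the two dark spring plungers, on the +y side of seat; 7 mm in diameter, 32 mm to either side of seat along y, 4.5 mm above the face when free. Together they push up with 6 N at first and 10.5 N when flush, so the cap opens by itself unless held down.
- cap_mid (a point): centre of the loose aluminium bearing cap, half-way up: 23 mm above its flat underside (the mating face), 23 mm below its top with a blue patch. 40 mm wide (x; flat sides, good to grip), 120 mm long (y), about 0.32 kg, starts upright on the table. Fits either way round. Closed, this point is 23 mm above seat; resting on the plungers, 27.5 mm.
- cap_hole (a point): centre, at the underside, of one of the cap's two through holes, 11 mm in diameter, 48 mm to either side of the cap's middle along its y, in end flanges 14 mm thick. The middle block is 54 mm long and has a half bore below that clears the bearing by 3 mm.
- oil: yellow oil bottle with red cap, 54 mm diameter, 130 mm tall, origin under its centre; leave it alone
- wrench: steel wrench 170 mm long, lying flat, leave it alone
- tray: blue tray of screws, 70 x 110 x 28 mm, origin under its centre; leave it alone
There are look-alikes about, which are no part of the job. There is more than one size of the part that bears cap_mid; the job needs the middle-sized.

How it is judged (in metres and radians):
On the way, in this order (a step that is already met when the one before it is completed fails the run):
1. the clamp knob is turned clockwise to its stop (beyond 1.2 rad) (value of joint clamp above 1.2 rad), for 0.2 s.
2. the cap sits over both dowels (horizontal distance between cap_mid and seat below 0.004 m and z of cap_mid in the frame of seat below 0.033 m and angle between the y axis of cap_mid and the y axis of seat, either way round below 0.06 rad), for 0.1 s.
At the end, for the whole second after the job is handed in: Knob beyond 1.2 rad; lower half within 20 mm of its start; cap on both dowels (within 3 mm, 0.05 rad, tilt under 0.03 rad), faces closed to under 1.5 mm, at rest, pressed on the lower half with over 5 N and still held by the robot (value of joint clamp above 1.2 rad and distance of seat from where it was at the start of the episode below 0.02 m and horizontal distance between cap_mid and seat below 0.003 m and z of cap_mid in the frame of seat between 0.02 and 0.0245 m and angle between the y axis of cap_mid and the y axis of seat, either way round below 0.05 rad and angle between cap_mid's own z axis and vertical below 0.03 rad and linear speed of cap below 0.01 m/s and contact force between cap and carriage above 5 N and contact force between any of the fingers, the arm and cap above 3 N); the arm keeps its last pose, push and grip.
It fails at once if the oil bottle is moved by more than 25 mm or tipped (distance of oil from where it was at the start of the episode above 0.025 m or angle between oil's own z axis and vertical above 0.4 rad).
It fails at once if the wrench is moved by more than 25 mm (distance of wrench from where it was at the start of the episode above 0.025 m).
It fails at once if the screw tray is moved by more than 25 mm (distance of tray from where it was at the start of the episode above 0.025 m).
It also fails if it takes over 51 s, if anything falls off the work surface, if the arm or the gripper's body presses on something with over 40 N, if the wrist force passes 120 N, or if a joint passes its speed limit or range.

### The arm

A 6-joint arm with a two-finger parallel gripper is mounted at the origin on the work surface. World frame = base frame: x ahead of the robot, y to its left, z up, the work surface at z = 0. Lengths are in mm, angles in rad, forces in N, time in s.
With the tool pointing down it reaches from about 275 to 1000 mm from the base axis. Payload 8.4 kg.
Tool frame: the origin (TCP) lies on the mounting face of the last link; the fingertips stand 173 mm ahead of it and the grasp point (between the pads) lies 155 mm ahead of it; z points along the fingers, y is the direction in which the jaws open and shut (so a half turn about z gives the same grasp; the last joint's range is limited). The gripper opens to 85 mm and grips with 20 to 120 N. Pads are 22 mm wide; open, the fingers measure 114 mm over their backs; the gripper's body (76 mm by 85 mm) begins 54 mm behind the grasp point. The pads swing forward as they close: fully open they stand 13 mm farther back than shut.
Start: joints at [-1.154, 0.353, 1.633, -0, 1.155, -0.002], TCP at [254.165, -570.99, 404.681] pointing down, gripper open.
Joint ranges: [-2.63, 2.63], [-0.92, 2.1], [0.06, 2.66], [-1.3, 4.44], [0, 2.69], [-3.02, 3.02]. Speed limits (rad/s): [2.22, 2.22, 2.79, 3.14, 3.14, 3.14].

### API

Orientations are given as [roll, pitch, yaw] about the fixed x, y, z axes, in that order (R = Rz(yaw) Ry(pitch) Rx(roll)).
In Python, from rig import r, grab_frame, spotter gives the robot as it stands.
- The arm moves only by the tool apply_moves, never from a script. Its argument "motion" is text: rows parted by semicolons, each of 5 numbers parted by spaces: the opening, from -1 (shut) to 1 (fully open), then the shift along the tool's x, y, z as a fraction of full scale, then the turn about the tool's z as a fraction of full scale. In form: hand x y z twist; .... A call has 1 to 20 rows; each row is the pose to reach, as a shift and turn from the pose commanded when the call began, along the tool's axes at that moment, turning the shorter way round; what a row does not reach only later rows make up. Full scale, the value 1, is 1 m for a shift and pi rad for a turn. A row lasts 1/12 s, in which the tool goes at most 41.7 mm and 7.16 degrees, less where a joint would pass 70% of its speed; a pose out of reach is approached as far as the arm can. A call with a number of a shift or a turn outside -1 to 1 is refused whole. A call with a gripper value outside its range is refused whole. The fingers move at their own pace and stop on an object; "squeeze" is the grip in N (left out, the last holds). Time passes only in rows, so rows that repeat a pose let the fingers close. It gives the time, the measured TCP pose, the force and the opening at its end, in the units of the state.
- r.sense(): the state, without advancing time (a new reading comes with each control period).
- grab_frame(name): name is "side" or "top"; returns a dict with "img" (384x512x3 uint8, red, green, blue), "fx", "fy", "cx", "cy" (pixels), "dist_coeffs" ([k1, k2, p1, p2, k3] as OpenCV has them; the pictures are not rectified), "R" (3x3) and "t" (3): a world point X has camera coordinates R X + t. Camera axes: x right, y down, z forward; pixel columns grow to the right and rows downward; lengths in mm; the calibration is good to about 2 mm. A picture is of the moment at which its call begins. There is no depth.
- r.sign_off(): hands the job in, once; it reports no verdict.
Trained networks look in the newest picture that a camera, given by its name, has taken for a name from the list of things; names that differ only in an ending like _2 or _b are one class to them, and where a whole thing is asked for, a point or a joint stands for the part that bears it (a point fixed in the world has none). Each returns a list of dicts, best first, with "conf" (0 to 1); they miss things now and then, are a little off and sometimes report something else, mostly with a low value. They report only what shows in the picture. A call takes as long as a camera call. They do not tell look-alikes from the thing itself.
- spotter.boxes_of(query, camera): "point" ([x, y, z] in mm, in world coordinates, good to about 4 mm: the middle of the surface that is visible of it).
- spotter.place_of(query, camera): "point" ([x, y, z] in mm, in world coordinates, good to about 4 mm: a listed point, or the origin of a listed thing).
The state is a dict: "clock": time; "qpos": joint angles; "qvel": joint speeds; "joint_efforts": joint torques, N m; "eef_pos": TCP position; "tcp_rot": TCP orientation; "contact_force": force on the tool from outside, world axes, zero at the start; "wrist_torque": the same for the moment, N m; "opening": opening from 0.0 (shut) to 1.0 (fully open).
Only numpy, scipy, OpenCV 4.12 (cv2) and the standard library are available. Lean on these libraries where they do the work, as an engineer would, in place of code of your own. Each camera call takes 0.05 s, during which the arm holds its last target.

## Working session

There is one attempt and no reset: what is moved stays moved. The work goes in short steps, Python scripts to look and compute and a tool call to move; the robot and the scene stay as the last step left them, time stands still between calls to the robot, and variables do not carry over. Pictures are saved under pics/ and viewed, and the job is handed in when it is done.

Besides the shell and the picture viewer there is one more tool, called after "Call:" as a command line: name --argument value ..., lists and objects as JSON in quotes. apply_moves: Moves the arm, as the interface text tells. Its arguments: {"type":"object","properties":{"motion":{"type":"string"},"squeeze":{"type":"number"}},"required":["motion"]}

```bash
ls; mkdir -p pics; python3 - <<'E'
from rig import r, grab_frame, spotter
import cv2
print(r.sense())
for n in("side","top"):
    f=grab_frame(n); cv2.imwrite(f"pics/{n}0.png",cv2.cvtColor(f["img"],cv2.COLOR_RGB2BGR))
    print(n,{k:v for k,v in f.items() if k!="img"})
    for q in("clamp_grip","seat","dowel","cap_mid","cap_hole","oil","wrench","tray","plunger","carriage"):
        print(n,q,[(round(d["conf"],2),[round(float(v)) for v in d["point"]]) for d in spotter.place_of(q,n)])
E
```

```text
pics
{'clock': 0.0, 'qpos': array([-1.15438308e+00,  3.53667610e-01,  1.63411781e+00,  2.56153740e-05,
        1.15523739e+00, -2.41969407e-03]), 'qvel': array([-0.00040321,  0.00089966, -0.00116086, -0.00049005,  0.00044174,
       -0.00165041]), 'joint_efforts': array([-4.77987360e-04, -6.05259633e+01, -3.42067587e+01, -3.15373609e-05,
        9.51294496e-03,  8.99230344e-06]), 'eef_pos': array([ 254.08243   , -570.76837977,  403.95635096]), 'tcp_rot': array([-3.14016256e+00, -2.68809268e-05,  4.18822566e-01]), 'contact_force': array([-0.20923061,  0.19786783,  0.39627327]), 'wrist_torque': array([ 0.01660387, -0.00611669,  0.04338166]), 'opening': 1.0047685008707803}
side {'fx': 443.41278682715097, 'fy': 443.41278682715097, 'cx': 245.9264387283204, 'cy': 196.33362403685544, 'dist_coeffs': array([-0.02859951,  0.        ,  0.        ,  0.        ,  0.        ]), 'R': array([[-0.98527172, -0.16985789, -0.01969585],
       [-0.06560314,  0.48185562, -0.87379139],
       [ 0.15791092, -0.85962984, -0.48590192]]), 't': array([ 494.60726302,   68.05974685, 1158.83566878])}
side clamp_gr
[... 602 characters left out ...]
, 0.      , 0.      , 0.      ]), 'R': array([[-0.00989672, -0.99956729,  0.0276999 ],
       [-0.99182207,  0.0062875 , -0.12747335],
       [ 0.12724402, -0.02873494, -0.99145512]]), 't': array([  83.54157449,  511.32072847, 1021.7702552 ])}
top clamp_grip [(0.67, [566, -240, 74])]
top seat [(0.79, [555, -93, 80])]
top dowel [(0.82, [554, -39, 93]), (0.23, [568, -244, 76])]
top cap_mid [(0.87, [348, 40, 28]), (0.61, [422, 234, 24])]
top cap_hole [(0.93, [335, -28, 0]), (0.86, [443, 274, 2]), (0.76, [330, 210, 0])]
top oil [(0.83, [669, 160, 4])]
top wrench [(0.65, [638, 350, -1])]
top tray [(0.82, [500, 460, 1]), (0.21, [566, -240, 74])]
top plunger []
top carriage [(0.68, [561, -145, 1])]
```

View pics/side0.png

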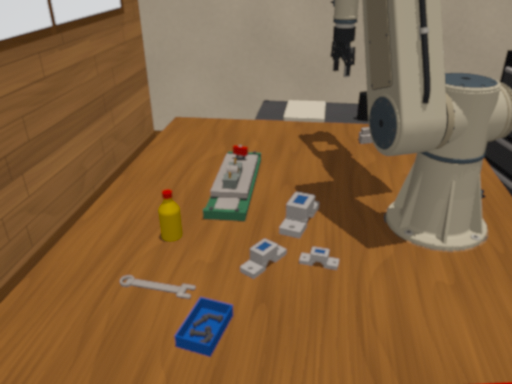

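View pics/top0.png

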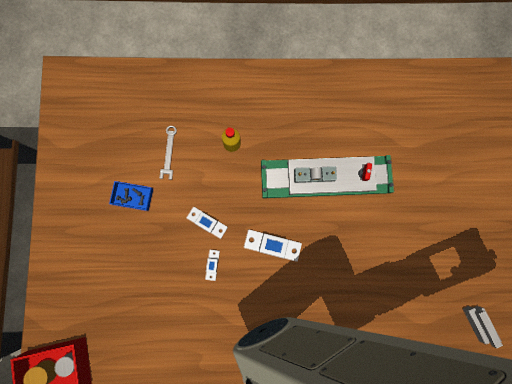

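```bash
cat > h.py <<'E'
import numpy as np, cv2
def K(f): return np.array([[f["fx"],0,f["cx"]],[0,f["fy"],f["cy"]],[0,0,1]])
def ray(f,uv,z):
    p=cv2.undistortPoints(np.array([[uv]],float),K(f),f["dist_coeffs"])[0,0]
    R=f["R"];c=-R.T@f["t"];d=R.T@np.array([p[0],p[1],1]);return c+d*(z-c[2])/d[2]
def proj(f,X):
    return cv2.projectPoints(np.array(X,float).reshape(-1,1,3),cv2.Rodrigues(f["R"])[0],f["t"],K(f),f["dist_coeffs"])[0].reshape(-1,2)
def crop(f,x0,y0,w,h,s,name,pts=None):
    im=cv2.cvtColor(f["img"],cv2.COLOR_RGB2BGR)[y0:y0+h,x0:x0+w]
    im=cv2.resize(im,None,fx=s,fy=s,interpolation=cv2.INTER_CUBIC)
    if pts is not None:
        for u,v in pts: cv2.circle(im,(int((u-x0+.5)*s),int((v-y0+.5)*s)),2,(255,0,255),-1)
    for u in range(-(-x0//10)*10,x0+w,10): cv2.putText(im,str(u),(int((u-x0+.5)*s),10),0,.35,(0,255,255)); cv2.line(im,(int((u-x0+.5)*s),12),(int((u-x0+.5)*s),18),(0,255,255))
    for v in range(-(-y0//10)*10,y0+h,10): cv2.putText(im,str(v),(0,int((v-y0+.5)*s)),0,.35,(0,255,255))
    cv2.imwrite(name,im)
E
python3 - <<'E'
from rig import *
import pickle
from h import *
f=grab_frame("top");g=grab_frame("side");pickle.dump((f,g),open("f0.pkl","wb"))
crop(f,255,150,145,55,5.5,"pics/t_h.png");crop(f,180,200,55,45,12,"pics/t_c.png")
crop(g,200,140,70,85,7,"pics/s_h.png");crop(g,235,230,60,50,12,"pics/s_c.png")
# red & blue blobs
im=f["img"].astype(int)
for nm,m,z in(("red",(im[...,0]>130)&(im[...,1]<70)&(im[...,2]<80),88),("blue",(im[...,2]>110)&(im[...,0]<80),46)):
    n,l,s,c=cv2.connectedComponentsWithStats(m.astype(np.uint8))
    for i in range(1,n):
        if s[i,4]>5: print(nm,s[i],c[i],ray(f,c[i],z).round(1))
E
```

```text
red [226 127   9   9  64] [229.546875 131.296875] [678.7 159.6  88. ]
red [365 163   7  17  67] [367.8358209  170.71641791] [ 560.8 -237.5   88. ]
red [ 10 345  68  39 806] [ 51.34987593 363.02233251] [ 60.2 616.8  88. ]
blue [109 181  42  29 654] [131.48929664 195.5351682 ] [498.4 446.4  46. ]
blue [200 217  12  11  69] [205.31884058 221.72463768] [420.2 232.1  46. ]
blue [265 239  17  13 154] [273.22727273 245.3961039 ] [349.9  35.1  46. ]
blue [209 262   5   8  33] [211.15151515 265.33333333] [295.6 214.1  46. ]
```

View pics/t_h.png

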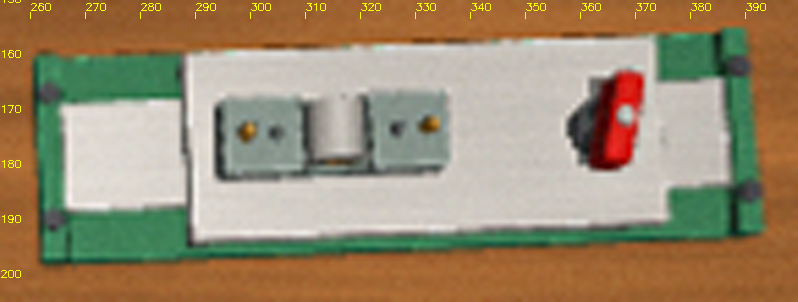

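View pics/t_c.png

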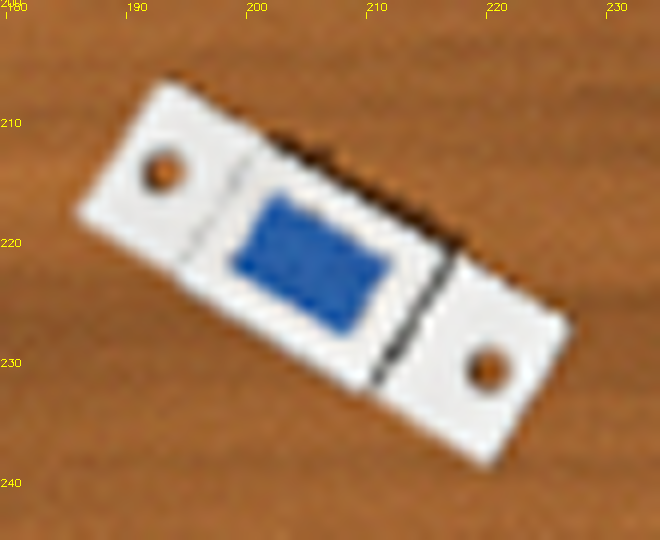

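View pics/s_h.png

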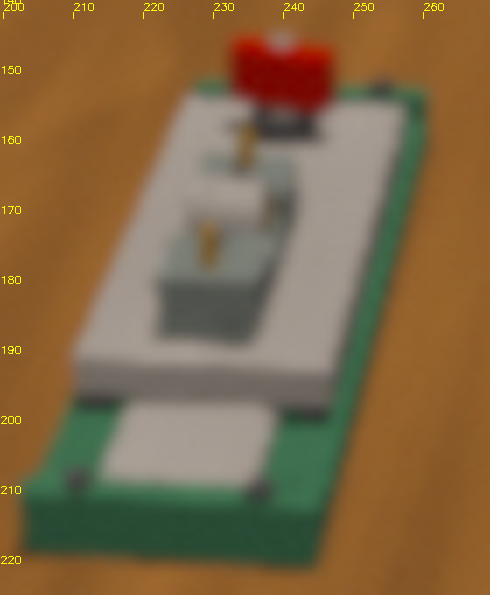

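View pics/s_c.png

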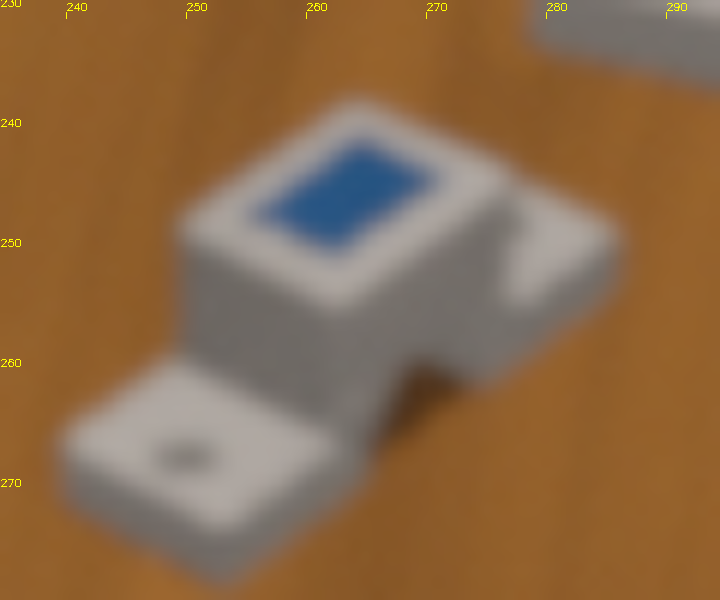

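```bash
python3 - <<'E'
import pickle
from h import *
f,g=pickle.load(open("f0.pkl","rb"))
P=lambda x,y,s,x0,y0:(x/s-.5+x0,y/s-.5+y0)
a=ray(f,P(162,172,12,180,200),10);b=ray(f,P(488,370,12,180,200),10);print("cap",a,b,(a+b)/2,np.hypot(*(a-b)[:2]),np.arctan2(*(a-b)[[1,0]]))
a=ray(f,P(247,131,5.5,255,150),91);b=ray(f,P(431,124,5.5,255,150),91);print("dow",a,b,(a+b)/2,np.hypot(*(a-b)[:2]),np.arctan2(*(a-b)[[1,0]]))
# carriage plate corners z45
for p in((187,53),(655,36),(668,221),(192,245)): print("plate",ray(f,P(*p,5.5,255,150),45).round(1))
for p in((610,72),(641,70),(630,165),(592,168)): print("bar",ray(f,P(*p,5.5,255,150),88).round(1))
print("pin",ray(f,P(625,113,5.5,255,150),90))
# side view
a=ray(g,(229,173-3),91)
P2=lambda x,y:(x/7-.5+200,y/7-.5+140)
a=ray(g,P2(209,222),93);b=ray(g,P2(246,130),93);print("side dow",a,b,(a+b)/2)
c=[ray(g,P2(*p),88) for p in((235,40),(333,50))];print("side bar top corners",c)
E
```

```text
cap [445.77183474 273.58001318  10.        ] [395.42948193 191.66586928  10.        ] [420.60065833 232.62294123  10.        ] 96.14717603117666 1.0197290733730269
dow [553.84579026 -39.79601758  91.        ] [ 557.00672814 -135.87002607   91.        ] [555.4262592  -87.83302183  91.        ] 96.12599354597707 1.6036855349564405
plate [605.4 -15.   45. ]
plate [ 613.6 -272.2   45. ]
plate [ 511.3 -274.    45. ]
plate [499.8 -15.5  45. ]
bar [ 584.7 -231.7   88. ]
bar [ 585.6 -248.    88. ]
bar [ 535.3 -239.7   88. ]
bar [ 533.8 -219.8   88. ]
pin [ 562.41340014 -237.77453744   90.        ]
side dow [554.45129846 -42.66500978  93.        ] [ 556.94655396 -132.38855147   93.        ] [555.69892621 -87.52678063  93.        ]
side bar top corners [array([ 583.45421531, -241.00591835,   88.        ]), array([ 537.06299363, -234.91793364,   88.        ])]
```

```bash
cat >> h.py <<'E'
def to(r,x,y,zg,yaw,pos=None,yaw0=None):
    """grasp point target -> fractions (shift m, twist /pi)"""
    s=r.sense(); p=s["eef_pos"] if pos is None else np.array(pos,float); t0=s["tcp_rot"][2] if yaw0 is None else yaw0
    d=np.array([x,y,zg+155])-p; c,n=np.cos(t0),np.sin(t0)
    tw=-((yaw-t0+np.pi)%(2*np.pi)-np.pi)
    print("frac",np.round([(d[0]*c+d[1]*n)/1e3,(d[0]*n-d[1]*c)/1e3,-d[2]/1e3,tw/np.pi],4),"rows",np.linalg.norm(d)/41.7,abs(tw)/.125)
def st(r):
    s=r.sense(); print("t",s["clock"],"grasp",(s["eef_pos"]-[0,0,155]).round(1),"rot",s["tcp_rot"].round(4),"F",s["contact_force"].round(1),"M",s["wrist_torque"].round(2),"open",round(s["opening"],3),"q6",s["qpos"][5].round(2))
E
python3 - <<'E'
from rig import *
from h import *
to(r,560.6,-237.8,165,-.18,(254.165,-570.99,404.681),.4188)
to(r,560.6,-237.8,80,-.18,(254.165,-570.99,404.681),.4188)
E
```

```text
frac [ 0.4154 -0.1798  0.0847  0.1906] rows 11.043910308138786 4.790399999999998
frac [ 0.4154 -0.1798  0.1697  0.1906] rows 11.5931711191522 4.790399999999998
```

Call:
apply_moves --motion "1 0.4154 -0.1798 0.0847 0.1906;1 0.4154 -0.1798 0.0847 0.1906;1 0.4154 -0.1798 0.0847 0.1906;1 0.4154 -0.1798 0.0847 0.1906;1 0.4154 -0.1798 0.0847 0.1906;1 0.4154 -0.1798 0.0847 0.1906;1 0.4154 -0.1798 0.0847 0.1906;1 0.4154 -0.1798 0.0847 0.1906;1 0.4154 -0.1798 0.0847 0.1906;1 0.4154 -0.1798 0.0847 0.1906;1 0.4154 -0.1798 0.0847 0.1906;1 0.4154 -0.1798 0.0847 0.1906;1 0.4154 -0.1798 0.0847 0.1906;1 0.4154 -0.1798 0.0847 0.1906;1 0.4154 -0.1798 0.0847 0.1906;1 0.4154 -0.1798 0.0847 0.1906" --squeeze 40

```text
clock: 2.53
eef_pos: [559.7, -239.0, 320.3]
tcp_rot: [3.141, -0.0, -0.182]
contact_force: [0.7, -0.4, 0.3]
opening: 1.002
```

```bash
python3 - <<'E'
from rig import *
from h import *
st(r); to(r,560.6,-237.8,80,-.18); f=grab_frame("top");g=grab_frame("side"); crop(f,325,130,90,80,7,"pics/t1.png"); crop(g,190,60,110,120,5,"pics/s1.png")
E
```

```text
t 2.5333 grasp [ 559.7 -239.   165.3] rot [ 3.1413e+00 -1.0000e-04 -1.8150e-01] F [ 0.7 -0.4  0.3] M [-0.01 -0.02  0.02] open 1.002 q6 1.35
frac [ 0.0006 -0.0013  0.0853 -0.0005] rows 2.046215377419219 0.012129847330111687
```

View pics/s1.png

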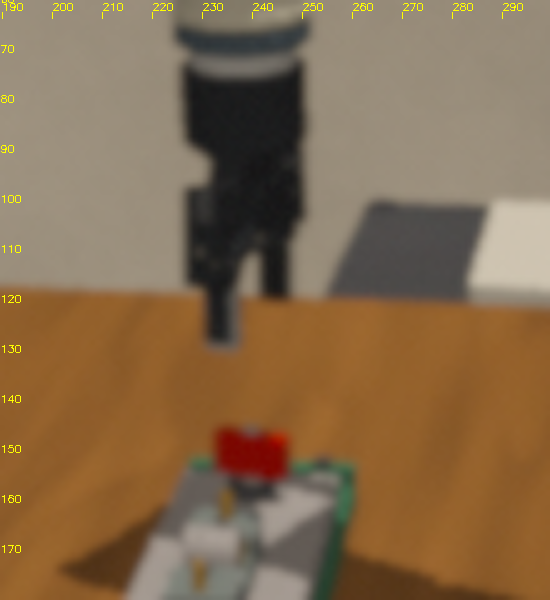

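View pics/t1.png

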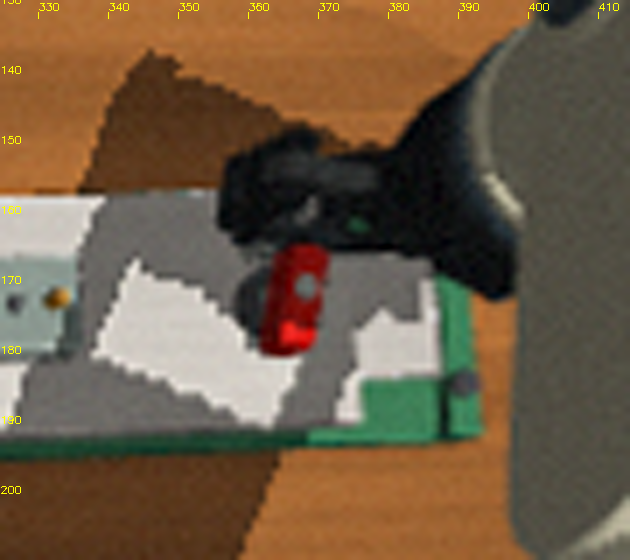

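The gripper hovers over the red bar (bar at about px (366,173) in top, (240,150) in side); now I go down and grip.

Call:
apply_moves --motion "1 0.0005 -0.001 0.04 0;1 0.0005 -0.001 0.07 0;1 0.0005 -0.001 0.085 0;1 0.0005 -0.001 0.085 0;-1 0.0005 -0.001 0.085 0;-1 0.0005 -0.001 0.085 0;-1 0.0005 -0.001 0.085 0;-1 0.0005 -0.001 0.085 0;-1 0.0005 -0.001 0.085 0;-1 0.0005 -0.001 0.085 0;-1 0.0005 -0.001 0.085 0;-1 0.0005 -0.001 0.085 0;-1 0.0005 -0.001 0.085 0;-1 0.0005 -0.001 0.085 0" --squeeze 50

```text
clock: 3.8
eef_pos: [561.5, -237.1, 236.2]
tcp_rot: [3.141, -0.001, -0.18]
contact_force: [-1.8, -0.1, 7.3]
opening: 0.175
```

```bash
python3 - <<'E'
from rig import *
from h import *
st(r)
E
```

```text
t 3.8 grasp [ 561.5 -237.1   81.2] rot [ 3.1411e+00 -1.3000e-03 -1.8000e-01] F [-1.8 -0.1  7.3] M [-0.02  0.29 -0.12] open 0.175 q6 1.35
```

Call:
apply_moves --motion "-1 0 0 -0.001 0.05;-1 0 0 -0.001 0.09;-1 0 0 -0.001 0.13;-1 0 0 -0.001 0.17;-1 0 0 -0.001 0.21;-1 0 0 -0.001 0.25;-1 0 0 -0.001 0.29;-1 0 0 -0.001 0.33;-1 0 0 -0.001 0.36;-1 0 0 -0.001 0.38;-1 0 0 -0.001 0.38;-1 0 0 -0.001 0.38;-1 0 0 -0.001 0.38"

```text
clock: 4.88
eef_pos: [561.2, -237.1, 236.3]
tcp_rot: [-3.141, -0.0, -1.371]
contact_force: [-2.0, -2.7, 2.3]
opening: 0.175
```

```bash
python3 - <<'E'
from rig import *
from h import *
st(r)
E
```

```text
t 4.8833 grasp [ 561.2 -237.1   81.3] rot [-3.1415e+00 -5.0000e-04 -1.3710e+00] F [-2.  -2.7  2.3] M [-0.32  0.27  0.31] open 0.175 q6 2.54
```

Call:
apply_moves --motion "-1 0 0 0 0.015;-1 0 0 0 0.025;-1 0 0 0 0.025;-1 0 0 0 0.025"

```text
clock: 5.22
eef_pos: [561.3, -237.1, 236.3]
tcp_rot: [3.142, -0.001, -1.448]
contact_force: [-1.9, -3.6, 3.2]
opening: 0.175
```

```bash
python3 - <<'E'
from rig import *
from h import *
st(r)
E
```

```text
t 5.2167 grasp [ 561.3 -237.1   81.3] rot [ 3.1415e+00 -1.1000e-03 -1.4481e+00] F [-1.9 -3.6  3.2] M [-0.75  0.33  1.54] open 0.175 q6 2.62
```

Moment jumped to 1.5 N m: the knob is at its stop. Release, rise.

Call:
apply_moves --motion "1 0 0 0 -0.01;1 0 0 0 -0.015;1 0 0 0 -0.015;1 0 0 0 -0.015;1 0 0 0 -0.015;1 0 0 -0.03 -0.015;1 0 0 -0.07 -0.015;1 0 0 -0.11 -0.015;1 0 0 -0.15 -0.015;1 0 0 -0.15 -0.015"

```text
clock: 6.05
eef_pos: [563.2, -237.7, 394.4]
tcp_rot: [-3.131, -0.006, -1.406]
contact_force: [1.8, -0.6, 0.6]
opening: 0.996
```

```bash
python3 - <<'E'
from rig import *
from h import *
st(r); to(r,420.6,232.6,130,1.0197)
E
```

```text
t 6.05 grasp [ 563.2 -237.7  239.4] rot [-3.1312 -0.0062 -1.4058] F [ 1.8 -0.6  0.6] M [-0.07 -0.06 -0.01] open 0.996 q6 2.57
frac [-0.4873  0.0634  0.1094 -0.7721] rows 12.07392527963272 19.403949433917724
```

Call:
apply_moves --motion "1 -0.487 0.063 0.08 -0.772;1 -0.487 0.063 0.08 -0.772;1 -0.487 0.063 0.08 -0.772;1 -0.487 0.063 0.08 -0.772;1 -0.487 0.063 0.08 -0.772;1 -0.487 0.063 0.08 -0.772;1 -0.487 0.063 0.08 -0.772;1 -0.487 0.063 0.08 -0.772;1 -0.487 0.063 0.08 -0.772;1 -0.487 0.063 0.08 -0.772;1 -0.487 0.063 0.08 -0.772;1 -0.487 0.063 0.08 -0.772;1 -0.487 0.063 0.08 -0.772;1 -0.487 0.063 0.08 -0.772;1 -0.487 0.063 0.08 -0.772;1 -0.487 0.063 0.08 -0.772;1 -0.487 0.063 0.08 -0.772;1 -0.487 0.063 0.08 -0.772;1 -0.487 0.063 0.08 -0.772;1 -0.487 0.063 0.08 -0.772"

```text
clock: 7.72
eef_pos: [418.7, 233.1, 305.9]
tcp_rot: [-3.141, -0.0, 1.027]
contact_force: [0.6, -0.4, -0.1]
opening: 0.998
```

```bash
python3 - <<'E'
from rig import *
from h import *
import pickle
f=grab_frame("top");g=grab_frame("side");pickle.dump((f,g),open("f1.pkl","wb"))
st(r); to(r,420.6,232.6,27,1.0197)
crop(f,255,150,145,55,5.5,"pics/t2.png")
E
```

```text
t 7.8167 grasp [418.8 233.1 150.9] rot [-3.1415e+00 -2.0000e-04  1.0203e+00] F [ 0.7 -0.4  0.3] M [ 0.   -0.05  0.  ] open 1.001 q6 1.05
frac [0.0006 0.0018 0.1239 0.0002] rows 2.9709882062669375 0.0050844390234559
```

View pics/t2.png

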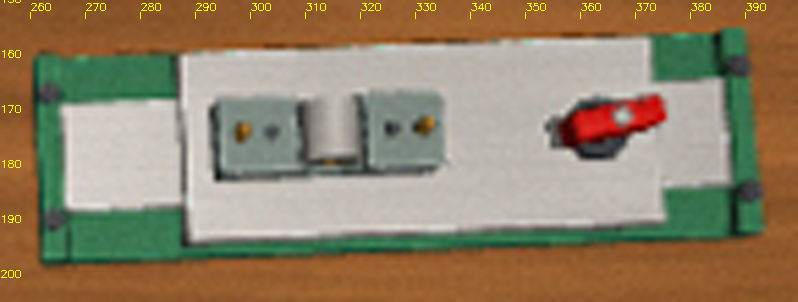

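Call:
apply_moves --motion "1 0.0006 0.0018 0.04 0;1 0.0006 0.0018 0.08 0;1 0.0006 0.0018 0.11 0;1 0.0006 0.0018 0.124 0;1 0.0006 0.0018 0.124 0;-1 0.0006 0.0018 0.124 0;-1 0.0006 0.0018 0.124 0;-1 0.0006 0.0018 0.124 0;-1 0.0006 0.0018 0.124 0;-1 0.0006 0.0018 0.124 0;-1 0.0006 0.0018 0.124 0;-1 0.0006 0.0018 0.124 0;-1 0.0006 0.0018 0.124 0;-1 0.0006 0.0018 0.124 0" --squeeze 80

```text
clock: 8.98
eef_pos: [421.3, 233.0, 183.6]
tcp_rot: [3.14, -0.002, 1.02]
contact_force: [-1.6, -0.5, 8.3]
opening: 0.463
```

```bash
python3 - <<'E'
from rig import *
from h import *
import pickle
st(r)
f,g=pickle.load(open("f1.pkl","rb"))
P=lambda x,y,s,x0,y0:(x/s-.5+x0,y/s-.5+y0)
a=ray(f,P(242,131,5.5,255,150),91);b=ray(f,P(425,124.5,5.5,255,150),91);print("dow",a,b,(a+b)/2,np.hypot(*(a-b)[:2]),np.arctan2(*(a-b)[[1,0]]))
# brass centroid in both frames
f0,g0=pickle.load(open("f0.pkl","rb"))
for F in(f0,f):
    im=F["img"].astype(float)[165:182,292:338]; w=np.clip(im[...,0]-im[...,2]-40,0,None)
    u=np.arange(292,338)
    o=[]
    for lo,hi in((292,306),(326,338)):
        ww=w[:, lo-292:hi-292]; vv,uu=np.mgrid[165:182,lo:hi]; o.append(ray(F,((ww*uu).sum()/ww.sum(),(ww*vv).sum()/ww.sum()),90))
    print(o[0].round(1),o[1].round(1),((o[0]+o[1])/2).round(2))
E
```

```text
t 8.9833 grasp [421.3 233.   28.6] rot [ 3.1402e+00 -2.4000e-03  1.0197e+00] F [-1.6 -0.5  8.3] M [-0.04  0.22 -0.01] open 0.463 q6 1.05
dow [553.85981852 -37.1917587   91.        ] [ 556.7605203  -132.72849063   91.        ] [555.31016941 -84.96012467  91.        ] 95.58075758070089 1.601149164489405
[553.9 -40.8  90. ] [ 556.9 -137.2   90. ] [555.42 -88.98  90.  ]
[554.  -38.4  90. ] [ 557.3 -134.9   90. ] [555.67 -86.61  90.  ]
```

```bash
python3 - <<'E'
from rig import *
from h import *
to(r,555.5,-85.5,145,1.603)
E
```

```text
frac [-0.201   0.2811 -0.1164 -0.1857] rows 8.745248538860677 4.666407848628062
```

Call:
apply_moves --motion "-1 0 0 -0.03 0;-1 0 0 -0.07 0;-1 0 0 -0.11 0;-1 -0.02 0.028 -0.117 -0.02;-1 -0.04 0.056 -0.117 -0.05;-1 -0.06 0.084 -0.117 -0.08;-1 -0.08 0.112 -0.117 -0.11;-1 -0.1 0.14 -0.117 -0.14;-1 -0.12 0.168 -0.117 -0.17;-1 -0.14 0.196 -0.117 -0.186;-1 -0.16 0.224 -0.117 -0.186;-1 -0.18 0.252 -0.117 -0.186;-1 -0.195 0.273 -0.117 -0.186;-1 -0.201 0.281 -0.117 -0.186;-1 -0.201 0.281 -0.117 -0.186;-1 -0.201 0.281 -0.117 -0.186;-1 -0.201 0.281 -0.117 -0.186"

```text
clock: 10.4
eef_pos: [554.3, -84.8, 299.0]
tcp_rot: [-3.141, -0.0, 1.605]
contact_force: [0.1, 0.4, -3.0]
opening: 0.454
```

```bash
python3 - <<'E'
from rig import *
from h import *
import pickle
st(r); f=grab_frame("top");g=grab_frame("side");pickle.dump((f,g),open("f2.pkl","wb"))
crop(f,270,140,90,70,8,"pics/t3.png");crop(g,200,100,80,100,6,"pics/s3.png")
st(r)
E
```

```text
t 10.4 grasp [554.3 -84.8 144. ] rot [-3.1409e+00 -5.0000e-04  1.6046e+00] F [ 0.1  0.4 -3. ] M [ 0.02 -0.01 -0.02] open 0.454 q6 -0.19
t 10.5 grasp [554.4 -84.6 144.1] rot [-3.1412e+00 -3.0000e-04  1.6056e+00] F [-0.1  0.9 -2.8] M [-0.02 -0.01  0.02] open 0.459 q6 -0.19
```

View pics/t3.png

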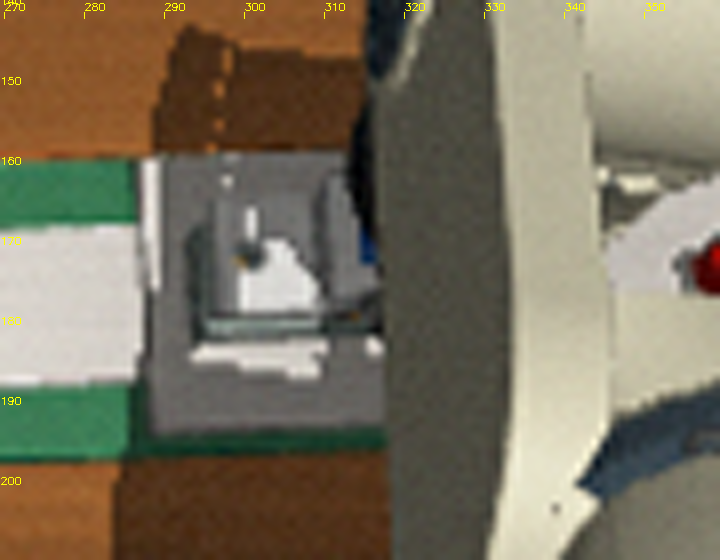

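View pics/s3.png

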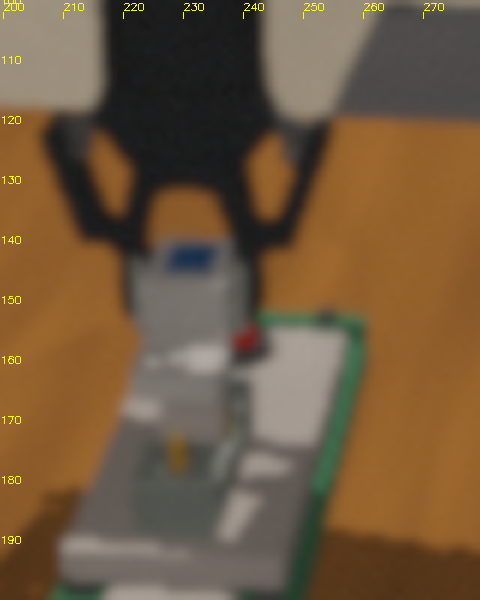

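```bash
cat >> h.py <<'E'
def over(F,x0,y0,w,h,s,name,sets):
    crop(F,x0,y0,w,h,s,name); im=cv2.imread(name)
    for X,c in sets:
        p=((proj(F,X)-[x0,y0]+.5)*s*8).round().astype(np.int32); cv2.polylines(im,[p],True,c,1,cv2.LINE_AA,3)
    cv2.imwrite(name,im)
def fr(c,z,yaw_y):  # local (x,y,z)->world
    def T(L):
        L=np.array(L,float); th=yaw_y-np.pi/2; R=np.array([[np.cos(th),-np.sin(th)],[np.sin(th),np.cos(th)]])
        return np.c_[L[:,:2]@R.T+np.array(c)[:2], L[:,2]+z]
    return T
def rect(a,b,c,d,z): return [(a,c,z),(b,c,z),(b,d,z),(a,d,z)]
def circ(y,rad,z): return [(rad*np.cos(t),y+rad*np.sin(t),z) for t in np.linspace(0,2*np.pi,24,endpoint=False)]
def capset(c,zb,yaw,col=(255,0,255)):
    T=fr(c,zb,yaw); L=[rect(-20,20,-27,27,46),rect(-20,20,27,60,14),rect(-20,20,-60,-27,14),rect(-20,20,-60,60,0),circ(48,5.5,14),circ(-48,5.5,14)]
    return [(T(l),col) for l in L]
def seatset(c,yaw,col=(0,255,0)):
    T=fr(c,75,yaw); L=[rect(-20,20,-60,60,0),rect(-20,20,-60,60,-30),circ(48,4,13),circ(48,2,18),circ(-48,4,13),circ(-48,2,18),circ(48,4,0),circ(-48,4,0),circ(32,3.5,4.5),circ(-32,3.5,4.5),rect(-52,52,-205+0,55,-30)]
    return [(T(l),col) for l in L]
E
python3 - <<'E'
from h import *
import pickle
f,g=pickle.load(open("f1.pkl","rb"))
S=seatset((555.5,-85.5),1.603)
over(f,280,150,100,50,8,"pics/o1.png",S); over(g,200,140,70,85,7,"pics/o1s.png",S)
f,g=pickle.load(open("f2.pkl","rb"))
C=capset((554.4,-84.6),115.4,1.6056)
over(f,280,150,50,50,12,"pics/o2.png",C);over(g,205,135,60,60,10,"pics/o2s.png",C)
E
```

```text
(no output)
```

View pics/o1.png

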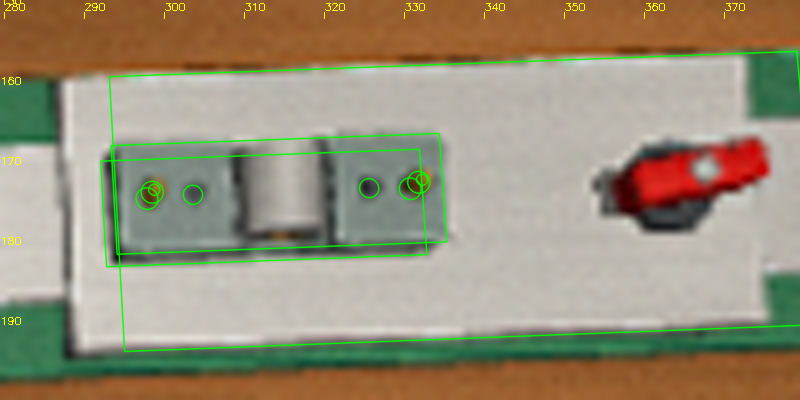

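View pics/o2.png

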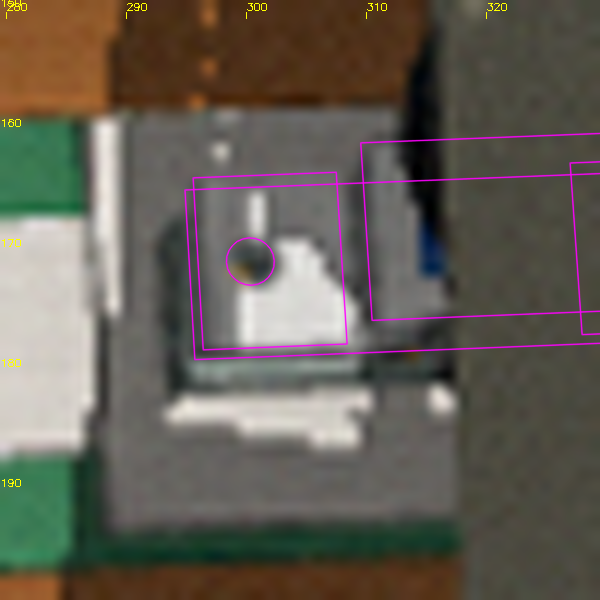

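View pics/o2s.png

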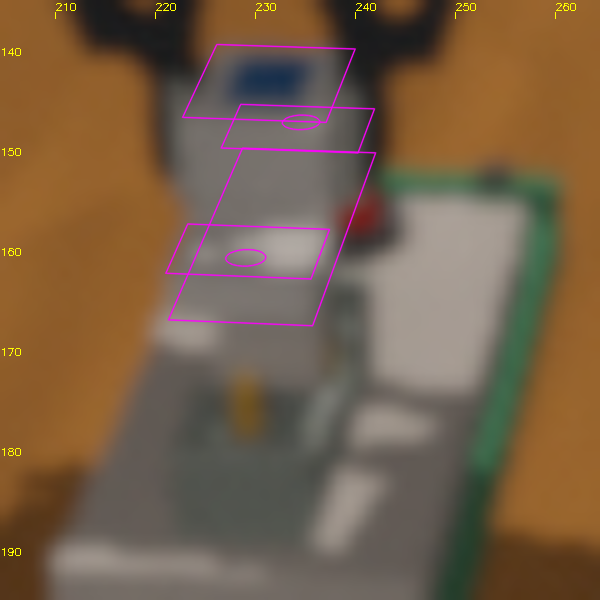

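View pics/o1s.png

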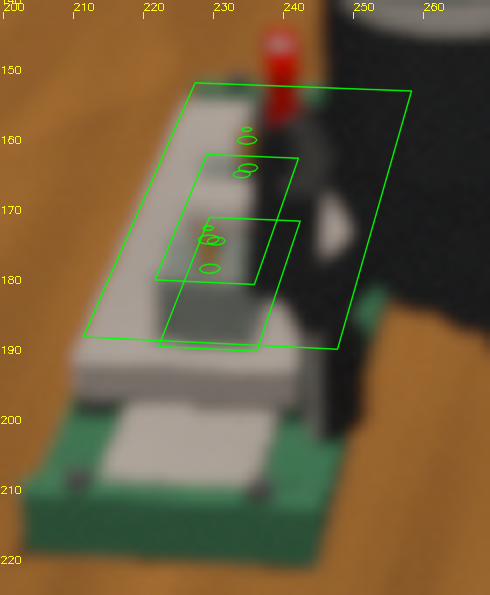

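```bash
python3 - <<'E'
from rig import *
from h import *
st(r);to(r,556,-85.5,144-25,1.603)
E
```

```text
t 10.5 grasp [554.4 -84.6 144.1] rot [-3.1412e+00 -3.0000e-04  1.6056e+00] F [-0.1  0.9 -2.8] M [-0.02 -0.01  0.02] open 0.459 q6 -0.19
frac [-0.001   0.0016  0.0251  0.0008] rows 0.6028179234537745 0.020648125381512727
```

Call:
apply_moves --motion "-1 -0.001 0.0016 0.0 0.0008;-1 -0.001 0.0016 0.005 0.0008;-1 -0.001 0.0016 0.01 0.0008;-1 -0.001 0.0016 0.015 0.0008;-1 -0.001 0.0016 0.02 0.0008;-1 -0.001 0.0016 0.023 0.0008;-1 -0.001 0.0016 0.025 0.0008;-1 -0.001 0.0016 0.025 0.0008;-1 -0.001 0.0016 0.025 0.0008"

```text
clock: 11.25
eef_pos: [556.6, -86.7, 273.9]
tcp_rot: [-3.141, -0.0, 1.602]
contact_force: [0.2, -0.3, -3.5]
opening: 0.46
```

```bash
python3 - <<'E'
from rig import *
from h import *
import pickle
f=grab_frame("top");g=grab_frame("side");pickle.dump((f,g),open("f3.pkl","wb"))
st(r)
S=seatset((556,-85.5),1.603); s=r.sense(); C=capset(s["eef_pos"][:2],s["eef_pos"][2]-155-28.6,s["tcp_rot"][2])
crop(f,280,150,50,50,12,"pics/t4.png")
over(f,280,150,50,50,12,"pics/o4.png",C+S)
over(g,205,130,60,60,10,"pics/o4s.png",C)
E
```

```text
t 11.35 grasp [556.7 -86.7 119.2] rot [3.1412e+00 1.0000e-04 1.6019e+00] F [ 0.1  0.  -3.4] M [-0.    0.01  0.02] open 0.463 q6 -0.19
```

View pics/t4.png

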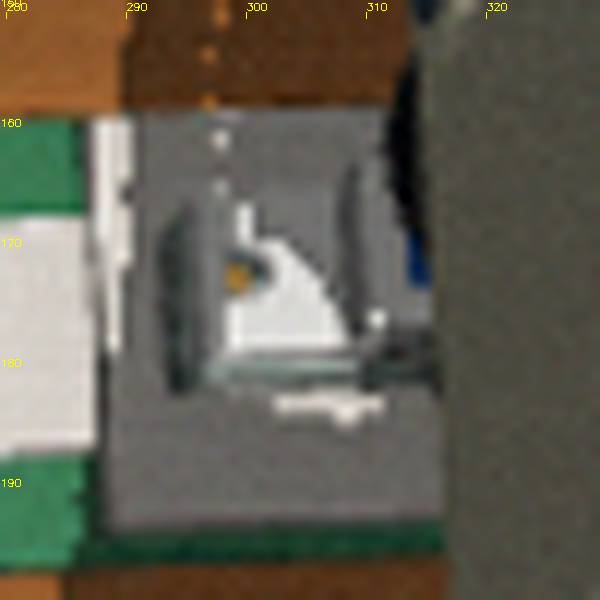

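View pics/o4.png

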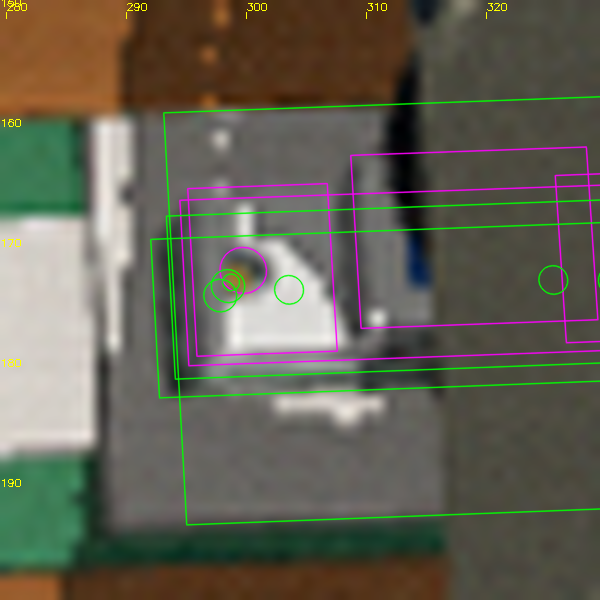

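View pics/o4s.png

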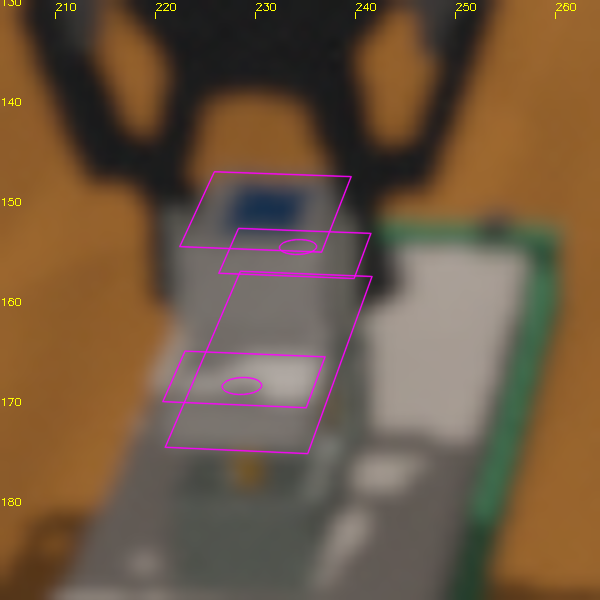

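Through the visible hole the brass tip (px (299,173)) is within the hole (centre about (300,172)); a 1 mm correction along +y, then lower further.

Call:
apply_moves --motion "-1 0.001 0.0003 0 0;-1 0.001 0.0003 0.002 0;-1 0.001 0.0003 0.004 0;-1 0.001 0.0003 0.006 0;-1 0.001 0.0003 0.008 0;-1 0.001 0.0003 0.008 0;-1 0.001 0.0003 0.008 0"

```text
clock: 11.93
eef_pos: [556.8, -85.6, 265.8]
tcp_rot: [-3.141, -0.0, 1.602]
contact_force: [-0.2, 1.6, -3.4]
opening: 0.455
```

```bash
python3 - <<'E'
from rig import *
from h import *
st(r)
f=grab_frame("top");crop(f,280,150,50,50,12,"pics/t5.png")
E
```

```text
t 11.9333 grasp [556.8 -85.6 110.8] rot [-3.1411e+00 -1.0000e-04  1.6019e+00] F [-0.2  1.6 -3.4] M [ 0.06  0.03 -0.01] open 0.455 q6 -0.19
```

View pics/t5.png

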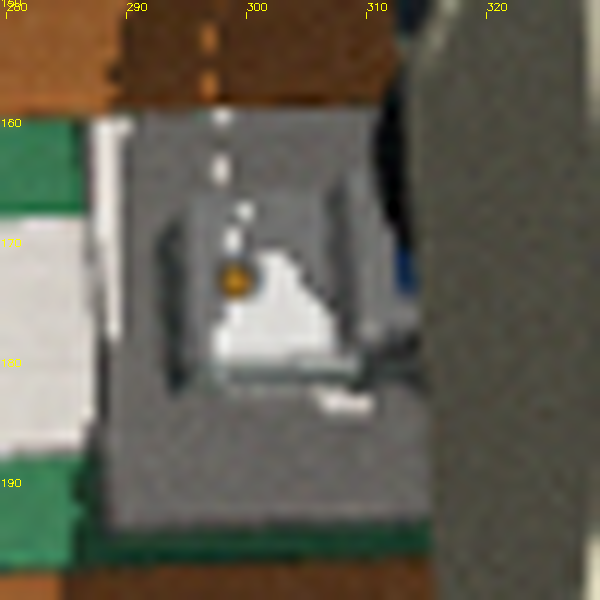

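Call:
apply_moves --motion "-1 0 0 0.002 0;-1 0 0 0.004 0;-1 0 0 0.006 0;-1 0 0 0.0075 0;-1 0 0 0.0085 0;-1 0 0 0.0085 0;-1 0 0 0.0085 0"

```text
clock: 12.57
eef_pos: [557.0, -85.7, 258.6]
tcp_rot: [3.141, 0.0, 1.602]
contact_force: [-3.6, 0.4, 11.8]
opening: 0.464
```

```bash
python3 - <<'E'
from rig import *
from h import *
st(r)
E
```

```text
t 12.5667 grasp [557.  -85.7 103.6] rot [3.1409e+00 2.0000e-04 1.6019e+00] F [-3.6  0.4 11.8] M [0.15 0.73 0.04] open 0.464 q6 -0.19
```

Call:
apply_moves --motion "-1 0 0 0.0005 0;-1 0 0 0.001 0;-1 0 0 0.0015 0;-1 0 0 0.0015 0;-1 0 0 0.0015 0" --squeeze 100

```text
clock: 12.98
eef_pos: [557.0, -85.7, 258.5]
tcp_rot: [3.141, 0.0, 1.602]
contact_force: [-9.7, 1.0, 29.8]
opening: 0.457
```

```bash
python3 - <<'E'
from rig import *
from h import *
st(r)
E
```

```text
t 12.9833 grasp [557.  -85.7 103.5] rot [3.1406e+00 2.0000e-04 1.6019e+00] F [-9.7  1.  29.8] M [ 0.33  1.65 -0.02] open 0.457 q6 -0.19
```

Call:
apply_moves --motion "-1 0 -0.0003 0 0;-1 0 -0.0006 0 0;-1 0 -0.0006 0 0;-1 0 -0.0006 0 0"

```text
clock: 13.32
eef_pos: [556.8, -85.7, 258.5]
tcp_rot: [3.14, 0.0, 1.602]
contact_force: [-7.1, 0.5, 27.8]
opening: 0.455
```

```bash
python3 - <<'E'
from rig import *
from h import *
st(r)
f=grab_frame("top");g=grab_frame("side")
st(r)
crop(f,280,150,110,50,7,"pics/t6.png")
s=r.sense()
over(g,200,130,70,80,7,"pics/o6s.png",capset((556.5,-85.7),75,1.602))
for c in("top","side"):
  for q in("cap_mid","seat","clamp_grip","oil","wrench","tray"): print(c,q,[(round(d["conf"],2),np.round(d["point"])) for d in spotter.place_of(q,c)])
E
```

```text
t 13.3167 grasp [556.8 -85.7 103.5] rot [3.1395e+00 3.0000e-04 1.6019e+00] F [-7.1  0.5 27.8] M [ 0.32  1.47 -0.02] open 0.455 q6 -0.19
t 13.4167 grasp [556.8 -85.7 103.6] rot [3.1395e+00 3.0000e-04 1.6019e+00] F [-8.2  1.8 27. ] M [ 0.38  1.46 -0.  ] open 0.457 q6 -0.19
top cap_mid [(0.84, array([296., 216.,  19.])), (0.82, array([556., -89., 100.])), (0.61, array([352.,  39.,  29.]))]
top seat [(0.69, array([556., -85.,  74.]))]
top clamp_grip [(0.44, array([ 566., -238.,   75.]))]
top oil [(0.81, array([665., 158.,  -1.]))]
top wrench [(0.82, array([636., 354.,  -0.]))]
top tray [(0.71, array([499., 462.,   2.])), (0.51, array([556., -40.,  95.]))]
side cap_mid [(0.64, array([348.,  33.,  29.])), (0.57, array([296., 213.,  15.]))]
side seat [(0.96, array([557., -89.,  70.]))]
side clamp_grip []
side oil [(0.93, array([663., 160.,  -1.])), (0.61, array([553., -90.,  71.]))]
side wrench [(0.64, array([638., 354.,   8.]))]
side tray [(0.57, array([502., 456.,   3.]))]
```

View pics/t6.png

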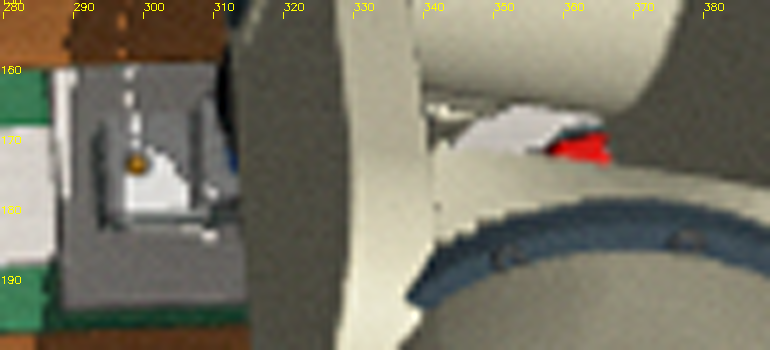

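View pics/o6s.png

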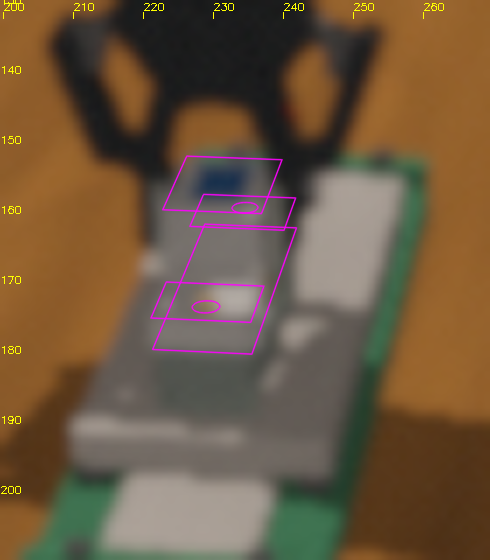

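```bash
python3 - <<'E'
from rig import *
from h import *
print(r.sign_off()); st(r)
E
```

```text
the job is handed in; nothing more can be done
None
the job is handed in; nothing more can be done
```

I turned the clamp knob clockwise until it hit its stop, then picked up the middle-sized cap. I fitted it over both dowels, pressed it shut and handed the job in at about 13.4 s still gripping it at 100 N. `sign_off` reports no verdict, so the result rests on the checks below.

**Clamp:** the turning moment jumped from 0.3 to 1.5 N m at the end, so the knob is at its stop. The picture afterwards showed the bar turned about as far as expected. The carriage moved about 2.5 mm along its y axis during this step, within the 20 mm allowed. I re-measured the seat after that.

**Cap closed:**
- **Height:** the grasp point stood at 103.5 mm, against 103.6 mm expected for closed faces.
- **Stop:** the last 1.5 mm of commanded travel moved the cap only about 0.1 mm, but raised the force from 12 to 30 N.
- **Force:** the wrist read about 27 N upward at the end. Allowing for the cap's weight and the 10.5 N of spring push, about 19 N is left pressing on the faces.
- **Tilt:** the tool was about 0.002 rad off vertical.

**Not fully confirmed:**
- A side force of about 7–8 N along x remained, probably the cap leaning on a dowel. I eased it by 0.6 mm but it did not go away.
- Only one dowel could be seen in its hole, because the arm hid the other.
- The network's cap position agreed in x with the arm's reading but was about 3 mm off in y, within its roughly 4 mm accuracy.
- The last side picture was too blurry to judge the gap.
- The oil bottle, wrench and tray were detected where they started, within that same accuracy.

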